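# Hold the feeder's spring gate open over its catch tray

## Task

The pellet feeder is empty and I want to brush out its chute. With the gate still shut, set the blue catch tray gently into the pocket below the chute, flat and square and right down, and let go of it; then pull the spring-loaded gate out by its black handle until the red line on the blade is level with the edge of the guide. Keep it there and finish while still holding it, with the tray still seated and the other things on the bench left where they are.

Things in the scene. Friction and masses are not known exactly. Their poses are not given: they have to be found in the camera images.
- tray_mid (a point): Centre, half-way up, of the loose blue plastic catch tray with a black bail handle: about 0.15 to 0.31 kg, 64 mm high in all. The tray is an open box 122 mm (its x) by 88 mm (its y) at the foot, 30 mm deep, with a rim flange of 133 by 99 mm at the top of the box. This point is 32 mm above the tray's underside; z up, x along the long side. Either way round fits.
- tray_grip (a point): Centre of the tray's handle bar: a black bar 12 mm thick along the tray's x, 12 mm high, 88 mm long along the tray's y, spanning the box at mid-length between two posts at its ends. 58 mm above the tray's underside, 22 mm clear above the rim.
- pocket (a point): Centre of the floor of the tray pocket on the fixed feeder's green base plate, 8 mm above the bench. x points to the chute and hopper (away from the robot, give or take the yaw), y to the feeder's left, z up. It takes the tray's foot, long side along x, with 2.5 mm to spare on all four sides, from straight above; rails 12 mm above the floor, flared lips to 20 mm.
- chute_lip (a point): Middle of the lower lip of the sheet-metal chute, 75 mm along x from the pocket's centre and 37 mm above its floor, just behind and above the seated tray; axes as the pocket. The chute rises at 45 degrees behind it to the gate housing (95 mm from the pocket's centre along x, 127 to 167 mm up). The hopper above is 138 mm wide along y, centred at y = 0, and ends 313 mm above the floor.
- gate_handle (a point): Centre of the black handle bar on the outer end of the gate's blade, axes as the pocket: a bar 14 mm thick along y (the pull), 16 mm high, 82 mm long along x, on two posts at its ends, 29 mm clear above the blade. Shut, it is 140 mm along x, 155 mm along -y and 184 mm up from the pocket's floor centre, 78 mm clear of the hopper's side. The gate pulls out level along -y.
- guide_edge (a point): Middle of the upper outer edge of the fixed steel guide that the blade comes out of; axes as the pocket. The red line must be brought level with this edge.
- red_line (a point): Middle of the red line, 6 mm wide, painted across the top of the gate's blade; it moves with the blade. Shut, it is hidden 40 mm inside the guide's edge (along the feeder's y).
- gate (a joint): How far the gate is pulled out, m: 0 shut, 0.040 with the middle of the red line level with the guide's edge, 0.070 at its stop. A spring always pulls it shut: 3 N when shut, 9 N at the line (150 N/m), plus a little friction.
- jar_mid (a point): Middle of the glass jar with clip-top lid, 90 mm across, 139 mm high, on the white turntable (274 mm across, 31 mm high). Leave alone.
- bowl_mid (a point): Middle of the blue ceramic bowl, 124 mm across, 50 mm high, on the turntable. Leave alone.
- dustpan_mid (a point): Middle of the pan of the red plastic dustpan, 210 mm wide, 45 mm high, 330 mm long with its handle (along its -x). Leave alone.
- handbrush_mid (a point): Middle of the wooden hand brush with brown bristles, 270 mm long (along its x) and 57 mm high. Leave alone.
- scoop_mid (a point): Middle of the steel feed scoop with a black handle, 210 mm long (along its x), 76 mm wide and 44 mm high. Leave alone.
Mind the look-alikes: they are no part of the job. There is more than one size of the part that bears tray_mid; the job needs the larger.

How it is judged:
On the way, in this order (a step that is already met when the one before it is completed fails the run):
1. the tray sits flat and square in the pocket, let go, with the gate shut (x of tray_mid in the frame of pocket between -0.004 and 0.004 m and y of tray_mid in the frame of pocket between -0.004 and 0.004 m and z of tray_mid in the frame of pocket between 0.029 and 0.035 m and angle between tray_mid's own z axis and vertical below 0.035 rad and angle between the x axis of tray_mid and the x axis of pocket, either way round below 0.06 rad and contact force between the fingers and tray below 0.1 N and value of joint gate below 0.008 m), for 0.3 s.
2. the fingers hold the gate with the red line level with the guide's edge (value of joint gate between 0.035 and 0.045 m and contact force between the fingers and gate above 3 N), for 0.3 s.
At the end, for the whole second after the job is handed in: The gate is held still by the fingers (contact over 3 N) at 40 mm, within 5 mm: red line level with the guide's edge. The tray, let go, still sits in the pocket: within 4 mm of its centre, within 3 mm of fully down, tilted less than 2 degrees and square within 3.4 degrees (all of step 2 and velocity of joint gate between -0.01 and 0.01 m/s and contact force between the fingers and tray below 0.1 N and x of tray_mid in the frame of pocket between -0.004 and 0.004 m and y of tray_mid in the frame of pocket between -0.004 and 0.004 m and z of tray_mid in the frame of pocket between 0.029 and 0.035 m and angle between tray_mid's own z axis and vertical below 0.035 rad and angle between the x axis of tray_mid and the x axis of pocket, either way round below 0.06 rad); the arm keeps its last pose, push and grip.
It fails at once if the gate is opened while the tray is not in the pocket (value of joint gate above 0.012 m and distance between tray_mid and pocket above 0.045 m).
It fails at once if the tray is dropped or thrown instead of being set down (linear speed of tray above 0.4 m/s and contact force between the fingers and tray below 0.1 N).
It fails at once if the jar, bowl, dustpan, hand brush or scoop is knocked out of its place by more than 30 mm (distance of any of jar_mid, bowl_mid, dustpan_mid, handbrush_mid, scoop_mid from where it was at the start of the episode above 0.03 m).
It also fails if it takes over 59 s, if anything falls off the work surface, if the arm or the gripper's body presses on something with over 40 N, if the wrist force passes 120 N, or if a joint passes its speed limit or range.

## Robot

A 7-joint arm with a two-finger parallel gripper is mounted at the origin on the work surface. World frame = base frame: x ahead of the robot, y to its left, z up, the work surface at z = 0. Lengths are in m, angles in rad, forces in N, time in s.
With the tool pointing down it reaches from about 0.4 to 0.875 m from the base axis. Payload 19.3 kg.
Tool frame: the origin (TCP) lies at the very end of the fingers, on their centre line; the grasp point (between the pads) lies 19 mm behind it (grip_depth is the distance from the TCP to the grasp point, in m); z points along the fingers, y is the direction in which the jaws open and shut (so a half turn about z gives the same grasp; the last joint's range is limited). The gripper opens to 85 mm and grips with 20 to 120 N. Pads are 22 mm wide; open, the fingers measure 114 mm over their backs; the gripper's body (76 mm by 85 mm) begins 54 mm behind the grasp point. The pads swing forward as they close: fully open they stand 13 mm farther back than shut.
Start: joints at [-1.291, 0.521, -0.036, 1.599, 0.021, 1.021, -0.113], TCP at [0.214, 0.587, 0.231] pointing down, gripper open.
Joint ranges: [-2.91, 2.91], [-0.3, 2.13], [-1.5, 1.42], [0.17, 2.43], [-1.26, 4.41], [0.16, 1.93], [-2.52, 2.52]. Speed limits (rad/s): [1.89, 1.89, 2.39, 2.39, 3.01, 3.01, 3.01].

## Interface

Orientations are given as a 3x3 rotation matrix whose columns are the frame's x, y, z axes.
In Python, from rig import observe, capture, calibration, close_job, grip_depth gives the robot as it stands.
- The arm moves only by the tool drive_tool, never from a script. Its argument "targets" is a list of rows, each a list of 2 entries, a list of its own where there are three numbers: the shift along the tool's x, y, z in mm, then the turn about the tool's z in degrees. A call has 1 to 10 rows; each row is the pose to reach, as a shift and turn from the pose commanded when the call began, along the tool's axes at that moment; what a row does not reach only later rows make up. A row lasts 1/8 s, in which the tool goes at most 62.5 mm and 10.7 degrees, less where a joint would pass 70% of its speed; a pose out of reach is approached as far as the arm can. A call with a gripper value outside its range is refused whole. "gripper" is the closure, from 0 (fully open) to 1 (shut), set as the call begins (left out, the last holds). The fingers move at their own pace and stop on an object; "force" is the grip in N (left out, the last holds). Time passes only in rows, so rows that repeat a pose let the fingers close. It gives the time, the measured TCP pose, the force and the opening at its end, in the units of the state.
- observe(): the state, without advancing time (a new reading comes with each control period).
- capture(name): name is "scene" or "top"; returns the picture (420x560x3 uint8, red, green, blue); there is no depth.
- calibration(name): a dict with "fx", "fy", "cx", "cy" (pixels), "T" (4x4, takes a point from camera to world coordinates). Camera axes: x right, y up, looking along -z (the intrinsics and any distortion apply to the point x, -y, -z); pixel columns grow to the right and rows downward; lengths in m; the calibration is good to about 2 mm. A picture is of the moment at which its call begins. calibration takes no time and is no camera call.
- close_job(): hands the job in, once; it reports no verdict.
The state is a dict: "t": time; "q": joint angles; "joint_velocities": joint speeds; "effort": joint torques, N m; "position": TCP position; "ee_rot": TCP orientation; "contact_force": force on the tool from outside, world axes, zero at the start; "torque": the same for the moment, N m; "width": finger opening in m.
Only numpy, scipy, OpenCV 4.12 (cv2) and the standard library are available. Lean on these libraries where they do the work, as an engineer would, in place of code of your own. Each camera call takes 0.05 s, during which the arm holds its last target.

## Working session

There is one attempt and no reset: what is moved stays moved. The work goes in short steps, Python scripts to look and compute and a tool call to move; the robot and the scene stay as the last step left them, time stands still between calls to the robot, and variables do not carry over. Pictures are saved under pics/ and viewed, and the job is handed in when it is done.

Besides the shell and the picture viewer there is one more tool, called after ">>>" as a command line: name --argument value ..., lists and objects as JSON in quotes. drive_tool: Moves the arm, as the interface text tells. Its arguments: {"type":"object","properties":{"targets":{"type":"array"},"gripper":{"type":"number"},"force":{"type":"number"}},"required":["targets"]}

```bash
ls; mkdir -p pics; python3 - <<'E'
from rig import *
import cv2
for n in ("scene","top"):
    im=capture(n); cv2.imwrite(f"pics/{n}0.png",im[:,:,::-1])
    c=calibration(n); print(n,c)
s=observe(); print(s, grip_depth)
E
```

```text
pics
scene {'fx': 449.3242731006195, 'fy': 449.3242731006195, 'cx': 281.63610133980944, 'cy': 201.06300752694912, 'T': array([[-0.88009603, -0.39033192,  0.27031826,  0.82602525],
       [ 0.47469978, -0.71194067,  0.51749455,  0.84160975],
       [-0.00954408,  0.58376491,  0.81186664,  1.39401707],
       [ 0.        ,  0.        ,  0.        ,  1.        ]])}
top {'fx': 530.4554078242076, 'fy': 530.4554078242076, 'cx': 280.5912145701524, 'cy': 205.15469327187432, 'T': array([[-0.00441056,  0.99348646, -0.11386485,  0.20815517],
       [-0.99995006, -0.00336056,  0.00941179,  0.04782418],
       [ 0.00896783,  0.11390068,  0.99345167,  1.95523699],
       [ 0.        ,  0.        ,  0.        ,  1.        ]])}
{'t': 0.1, 'q': array([-1.29122603,  0.52195704, -0.03633231,  1.59995724,  0.02119617,
        1.02111381, -0.11275469]), 'joint_velocities': array([-8.53528869e-05, -8.81650274e-05,  9.95901966e-07, -1.52911021e-03,
        6.13842107e-05, -5.48942700e-04,  5.97323845e-05]), 'effort': array([ 3.71495247e-03, -9.28481269e+01,  1.98411986e+00, -3.70537055e+01,
        1.82638684e-02,  5.28297693e-03, -3.10875976e-05]), 'position': array([0.21409831, 0.58685273, 0.23077936]), 'ee_rot': array([[-9.39464033e-01,  3.42647405e-01, -2.94693121e-04],
       [ 3.42647525e-01,  9.39463494e-01, -1.00842732e-03],
       [-6.86815769e-05, -1.04835707e-03, -9.99999448e-01]]), 'contact_force': array([ 0.77546409, -0.11757379, -0.34777796]), 'torque': array([-0.00632383,  0.00705426,  0.06031922]), 'width': 0.08568025752798089} 0.0187
```

View pics/scene0.png

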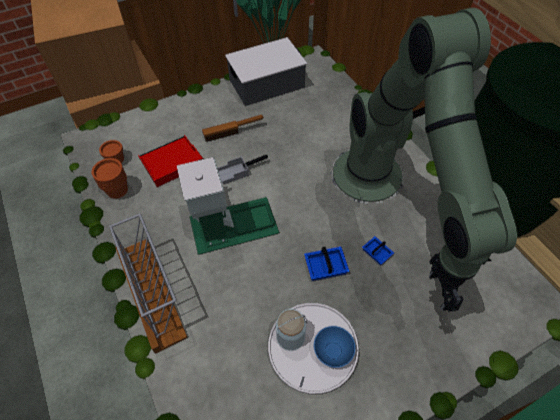

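View pics/top0.png

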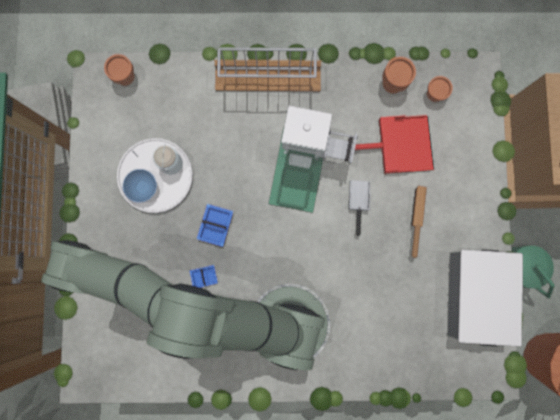

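```bash
cat > h.py <<'E'
import numpy as np, cv2
from rig import *
C={n:calibration(n) for n in("scene","top")}
def ray(n,u,v):
    c=C[n];d=np.array([(u-c['cx'])/c['fx'],-(v-c['cy'])/c['fy'],-1.]);T=c['T'];return T[:3,3],T[:3,:3]@d
def onz(n,u,v,z):
    o,d=ray(n,u,v);return o+d*(z-o[2])/d[2]
def proj(n,P):
    c=C[n];T=c['T'];p=(np.atleast_2d(P)-T[:3,3])@T[:3,:3]
    return np.c_[c['cx']+c['fx']*p[:,0]/-p[:,2], c['cy']-c['fy']*p[:,1]/-p[:,2]]
def tri(a,b):
    (o1,d1),(o2,d2)=ray("scene",*a),ray("top",*b)
    s=np.linalg.lstsq(np.c_[d1,-d2],o2-o1,rcond=None)[0]
    p,q=o1+s[0]*d1,o2+s[1]*d2
    return (p+q)/2,np.linalg.norm(p-q)
def crop(im,x,y,w,h,k,name):
    cv2.imwrite(name,cv2.resize(im[y:y+h,x:x+w],None,fx=k,fy=k,interpolation=cv2.INTER_CUBIC)[:,:,::-1])
E
python3 - <<'E'
from h import *
s=cv2.imread("pics/scene0.png")[:,:,::-1];t=cv2.imread("pics/top0.png")[:,:,::-1]
crop(s,170,150,120,110,6,"pics/s_feed.png");crop(t,260,95,110,120,5,"pics/t_feed.png")
a=cv2.resize(s[230:290,295:365],None,fx=6,fy=6,interpolation=cv2.INTER_CUBIC)
b=cv2.resize(t[195:255,190:245],None,fx=6,fy=6,interpolation=cv2.INTER_CUBIC)
cv2.imwrite("pics/trays.png",np.hstack([a,b])[:,:,::-1])
E
```

```text
(no output)
```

View pics/s_feed.png

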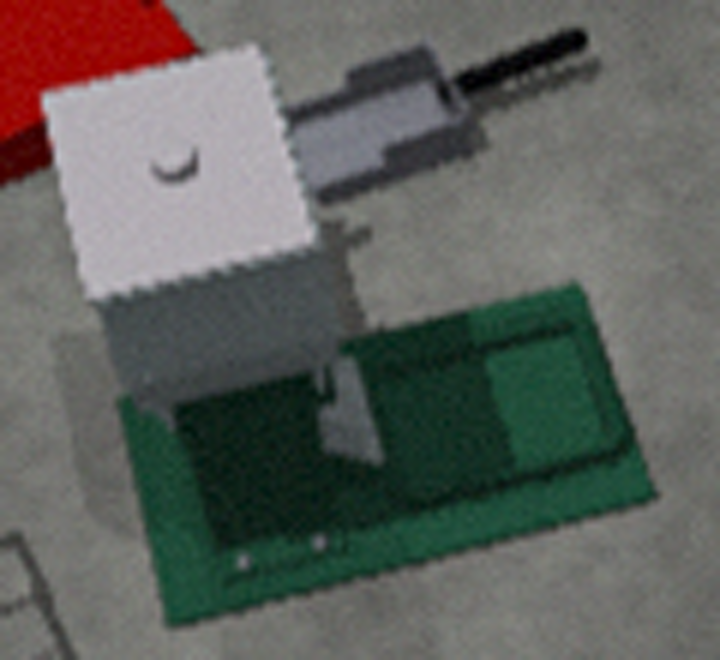

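View pics/t_feed.png

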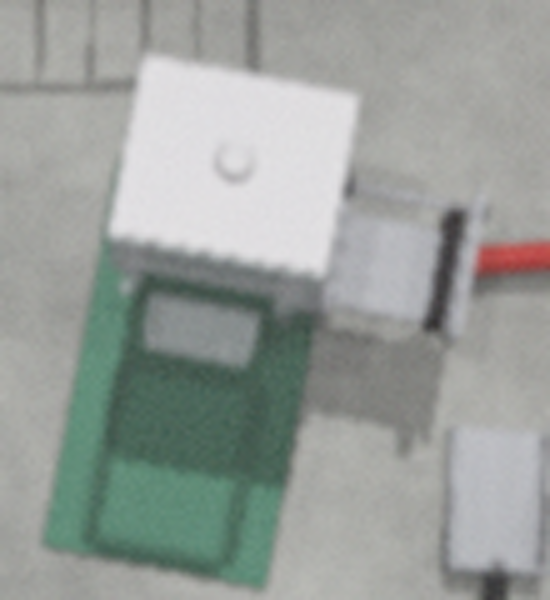

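View pics/trays.png

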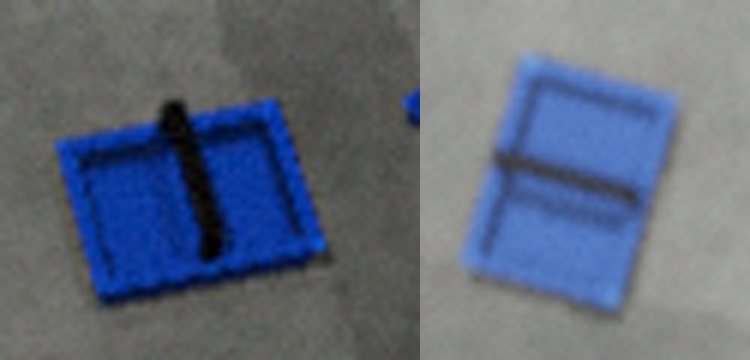

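```bash
cat >> h.py <<'E'
def quad(mask,roi,k=6,n=4):
    """lines fitted to the 4 sides of the biggest blob's outline (grey 'mask' float 0..1, thresholded .5 after upscaling)"""
    x,y,w,h=roi
    g=cv2.resize(mask[y:y+h,x:x+w].astype(np.float32),None,fx=k,fy=k,interpolation=cv2.INTER_CUBIC)
    b=(g>.5).astype(np.uint8)
    cs,_=cv2.findContours(b,cv2.RETR_EXTERNAL,cv2.CHAIN_APPROX_NONE)
    c=max(cs,key=cv2.contourArea)[:,0,:].astype(float)
    c=(c+.5)/k-.5+[x,y]
    r=cv2.boxPoints(cv2.minAreaRect(c.astype(np.float32))).astype(float)
    # better start quad: approxPoly of hull
    hull=cv2.convexHull(c.astype(np.float32))
    for e in np.linspace(.01,.12,60):
        p=cv2.approxPolyDP(hull,e*cv2.arcLength(hull,True),True)[:,0]
        if len(p)==n: r=p.astype(float);break
    L=[]
    for i in range(n):
        a,bq=r[i],r[(i+1)%n];d=bq-a;l=np.linalg.norm(d);d/=l;nn=np.array([-d[1],d[0]])
        s=(c-a)@d;q=(c-a)@nn
        m=(s>.12*l)&(s<.88*l)&(abs(q)<2.5)
        pts=c[m]
        v=cv2.fitLine(pts.astype(np.float32),cv2.DIST_HUBER,0,.01,.01).ravel()
        L.append(v)
    out=[]
    for i in range(n):
        a,bq=L[i-1],L[i]
        t=np.linalg.solve(np.c_[a[:2],-bq[:2]],bq[2:]-a[2:]);out.append(a[2:]+t[0]*a[:2])
    return np.array(out)
def bluemask(im):
    f=im.astype(float);return np.clip((f[:,:,2]-f[:,:,0])/ (0.6*1) /100,0,1)
E
python3 - <<'E'
from h import *
s=cv2.imread("pics/scene0.png")[:,:,::-1];t=cv2.imread("pics/top0.png")[:,:,::-1]
for n,im,roi in(("scene",s,(300,238,54,50)),("top",t,(192,199,48,52))):
    f=im.astype(float); b=f[:,:,2]-f[:,:,0]; x,y,w,h=roi
    hi=np.percentile(b[y:y+h,x:x+w],85); m=np.clip(b/hi,0,1)
    q=quad(m,roi); P=np.array([onz(n,*c,.030) for c in q]); print(n,hi); print(q.round(2)); print(P.round(4))
    print("c",P.mean(0).round(4),"sides",[round(np.linalg.norm(P[i]-P[(i+1)%4]),4) for i in range(4)],"ang",[round(np.degrees(np.arctan2(*(P[(i+1)%4]-P[i])[[1,0]])),2) for i in range(4)])
E
```

```text
scene 142.0
[[340.64 246.07]
 [349.12 271.5 ]
 [310.9  279.18]
 [303.62 253.34]]
[[0.2833 0.2409 0.03  ]
 [0.3115 0.3372 0.03  ]
 [0.4383 0.3002 0.03  ]
 [0.4108 0.2041 0.03  ]]
c [0.361  0.2706 0.03  ] sides [np.float64(0.1004), np.float64(0.1321), np.float64(0.1), np.float64(0.1327)] ang [np.float64(73.69), np.float64(-16.28), np.float64(-105.97), np.float64(163.89)]
top 107.0
[[206.85 203.51]
 [232.89 210.97]
 [222.29 246.3 ]
 [196.08 238.57]]
[[0.4358 0.2987 0.03  ]
 [0.4081 0.2036 0.03  ]
 [0.2797 0.2412 0.03  ]
 [0.308  0.3362 0.03  ]]
c [0.3579 0.2699 0.03  ] sides [np.float64(0.0991), np.float64(0.1337), np.float64(0.0992), np.float64(0.1331)] ang [np.float64(-106.24), np.float64(163.69), np.float64(73.4), np.float64(-16.36)]
```

```bash
python3 - <<'E'
from h import *
s=cv2.imread("pics/scene0.png")[:,:,::-1];t=cv2.imread("pics/top0.png")[:,:,::-1]
def rep(n,q,z):
    P=np.array([onz(n,*c,z) for c in q]); print(n,q.round(2).tolist()); print(P.round(4).tolist())
    N=len(P)
    print("c",P.mean(0).round(4),"sides",[round(float(np.linalg.norm(P[i]-P[(i+1)%N])),4) for i in range(N)],"ang",[round(float(np.degrees(np.arctan2(*(P[(i+1)%N]-P[i])[[1,0]]))),2) for i in range(N)])
# hopper lid
for n,im,roi in(("scene",s,(172,152,58,52)),("top",t,(275,102,62,52))):
    f=im.astype(float).min(2);x,y,w,h=roi
    sub=f[y:y+h,x:x+w];hi=np.percentile(sub,80);bg=150 if n=="scene" else 200
    print(hi,np.percentile(sub,[5,10,20,30,40,50]))
    lo=np.percentile(sub,12)
    m=np.clip((f-lo)/(hi-lo),0,1); q=quad(m,roi)
    rep(n,q,.321)
# green plate
for n,im,roi in(("scene",s,(185,190,100,70)),("top",t,(262,110,70,110))):
    f=im.astype(float); g=f[:,:,1]-f[:,:,0]; x,y,w,h=roi
    print(np.percentile(g[y:y+h,x:x+w],[10,30,50,70,90]))
    cv2.imwrite(f"pics/g_{n}.png",cv2.resize(np.clip(g*4,0,255)[y:y+h,x:x+w].astype(np.uint8),None,fx=5,fy=5))
E
```

```text
173.0 [  1.  10.  69.  93. 113. 120.]
scene [[229.4199981689453, 149.3300018310547], [229.4199981689453, 188.91000366210938], [168.52000427246094, 204.47000122070312], [178.6300048828125, 165.75999450683594]]
[[0.5187, -0.1031, 0.321], [0.585, 0.0427, 0.321], [0.7657, 0.0089, 0.321], [0.6866, -0.1168, 0.321]]
c [ 0.639  -0.0421  0.321 ] sides [0.1601, 0.1838, 0.1485, 0.1685] ang [65.54, -10.59, -122.15, 175.32]
222.0 [114. 130. 156. 161. 168. 187.]
top [[287.8800048828125, 104.9800033569336], [332.0199890136719, 113.2300033569336], [324.7699890136719, 149.6999969482422], [281.4100036621094, 141.22999572753906]]
[[0.715, 0.0078, 0.321], [0.6879, -0.1318, 0.321], [0.5703, -0.1072, 0.321], [0.5978, 0.0289, 0.321]]
c [ 0.6428 -0.0506  0.321 ] sides [0.1423, 0.1202, 0.1388, 0.1191] ang [-100.98, 168.18, 78.59, -10.18]
[-2.  1.  6. 23. 43.]
[-1.  0.  2. 12. 38.]
```

View pics/g_scene.png

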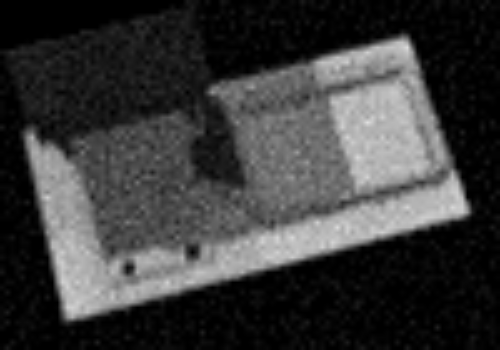

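View pics/g_top.png

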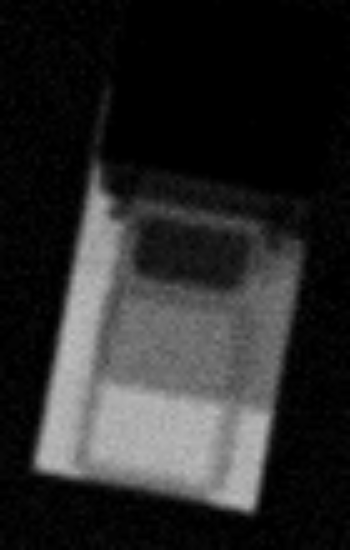

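```bash
cat >> h.py <<'E'
def rect(n,im,z,c,yaw,hx,hy,k):
    """orthophoto on plane z; image right = frame x, up = frame y, k px per mm, centred on c"""
    R=np.array([[np.cos(yaw),-np.sin(yaw)],[np.sin(yaw),np.cos(yaw)]])
    cor=np.array([[-hx,hy],[hx,hy],[hx,-hy],[-hx,-hy]])
    W=np.array([[*(np.array(c)+R@p/1000),z] for p in cor])
    dst=np.array([[(p[0]+hx)*k,(hy-p[1])*k] for p in cor],np.float32)
    H=cv2.getPerspectiveTransform(proj(n,W).astype(np.float32),dst)
    return cv2.warpPerspective(im,H,(int(2*hx*k),int(2*hy*k)),flags=cv2.INTER_CUBIC)
E
python3 - <<'E'
from h import *
s=cv2.imread("pics/scene0.png")[:,:,::-1].copy();t=cv2.imread("pics/top0.png")[:,:,::-1].copy()
print(onz("scene",265,219,.008),onz("top",294,190,.008))
c=(.47,-.03)
A=np.vstack([rect(n,im,.008,c,np.radians(-11),190,90,2) for n,im in(("scene",s),("top",t))])
A=A[:,:,::-1].copy()
for i in range(0,A.shape[1],40): cv2.line(A,(i,355),(i,365),(0,0,255),1)
cv2.imwrite("pics/rect1.png",A[:, :760])
E
```

```text
[4.57195979e-01 4.37586433e-04 8.00000000e-03] [ 0.48773251 -0.0205955   0.008     ]
```

View pics/rect1.png

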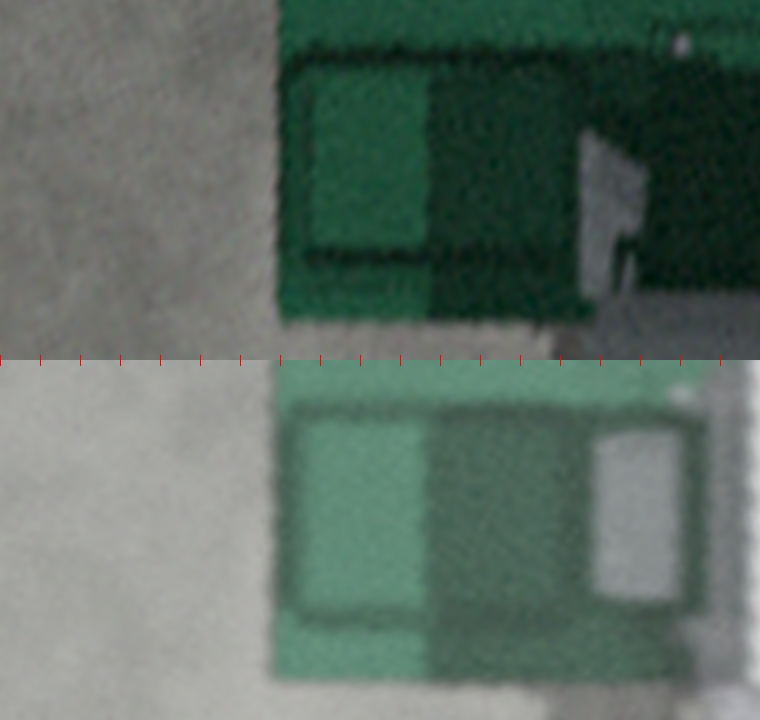

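```bash
python3 - <<'E'
from h import *
s=cv2.imread("pics/scene0.png")[:,:,::-1].copy();t=cv2.imread("pics/top0.png")[:,:,::-1].copy()
c=(.47,-.03)
B=[]
for n,im in(("scene",s),("top",t)):
  for z in (.008,.024):
    A=rect(n,im,z,c,np.radians(-11),190,90,2).astype(float)
    B.append(np.clip(A,0,255))
    g=A.sum(2)/3
    # y profile from lit area columns (x px 310-420), slices for yaw
    for a,b in((315,365),(365,420),(440,560)):
        p=g[:,a:b].mean(1); 
        print(n,z,"cols",a,b); print(" up ",[(i,int(v)) for i,v in enumerate(p) if (30<i<80 and i%3==0)]); print(" dn ",[(i,int(v)) for i,v in enumerate(p) if (225<i<330 and i%3==0)])
    for a,b in((80,150),(150,220)):
        p=g[a:b].mean(0); print(n,z,"rows",a,b,[(i,int(v)) for i,v in enumerate(p) if (264<i<330 and i%3==0)],[(i,int(v)) for i,v in enumerate(p) if (540<i<610 and i%3==0)])
np.save("/tmp/B.npy",B[3])
cv2.imwrite("pics/rect2.png",cv2.resize(np.clip(B[3]*1.3,0,255).astype(np.uint8)[0:360,240:740],None,fx=1.6,fy=1.6)[:,:,::-1])
E
```

```text
scene 0.008 cols 315 365
 up  [(33, 53), (36, 52), (39, 49), (42, 45), (45, 40), (48, 35), (51, 31), (54, 27), (57, 25), (60, 25), (63, 28), (66, 34), (69, 40), (72, 45), (75, 49), (78, 52)]
 dn  [(228, 57), (231, 57), (234, 57), (237, 56), (240, 53), (243, 48), (246, 40), (249, 34), (252, 28), (255, 26), (258, 26), (261, 29), (264, 32), (267, 37), (270, 41), (273, 45), (276, 47), (279, 47), (282, 45), (285, 44), (288, 44), (291, 46), (294, 50), (297, 53), (300, 55), (303, 54), (306, 52), (309, 52), (312, 55), (315, 62), (318, 72), (321, 85), (324, 97), (327, 108)]
scene 0.008 cols 365 420
 up  [(33, 52), (36, 49), (39, 46), (42, 42), (45, 37), (48, 31), (51, 26), (54, 23), (57, 24), (60, 27), (63, 31), (66, 36), (69, 41), (72, 46), (75, 49), (78, 51)]
 dn  [(228, 54), (231, 55), (234, 55), (237, 55), (240, 53), (243, 48), (246, 42), (249, 36), (252, 30), (255, 25), (258, 23), (261, 25), (264, 30), (267, 36), (270, 40), (273, 43), (276, 44), (279, 44), (282, 44), (285, 44), (288, 45), (291, 47), (294, 50), (297, 52), (300, 53), (303, 53), (306, 52), (309, 53), (312, 56), (315, 61), (
[... 9410 characters left out ...]
, 81), (570, 81), (573, 80), (576, 80), (579, 83), (582, 90), (585, 99), (588, 109), (591, 119), (594, 127), (597, 133), (600, 137), (603, 140), (606, 141), (609, 141)]
top 0.024 rows 150 220 [(267, 138), (270, 123), (273, 108), (276, 96), (279, 89), (282, 86), (285, 87), (288, 90), (291, 94), (294, 98), (297, 101), (300, 104), (303, 108), (306, 112), (309, 115), (312, 117), (315, 118), (318, 119), (321, 119), (324, 119), (327, 118)] [(543, 88), (546, 86), (549, 85), (552, 83), (555, 81), (558, 80), (561, 79), (564, 78), (567, 78), (570, 78), (573, 79), (576, 82), (579, 87), (582, 94), (585, 103), (588, 113), (591, 123), (594, 131), (597, 137), (600, 140), (603, 142), (606, 142), (609, 142)]
```

View pics/rect2.png

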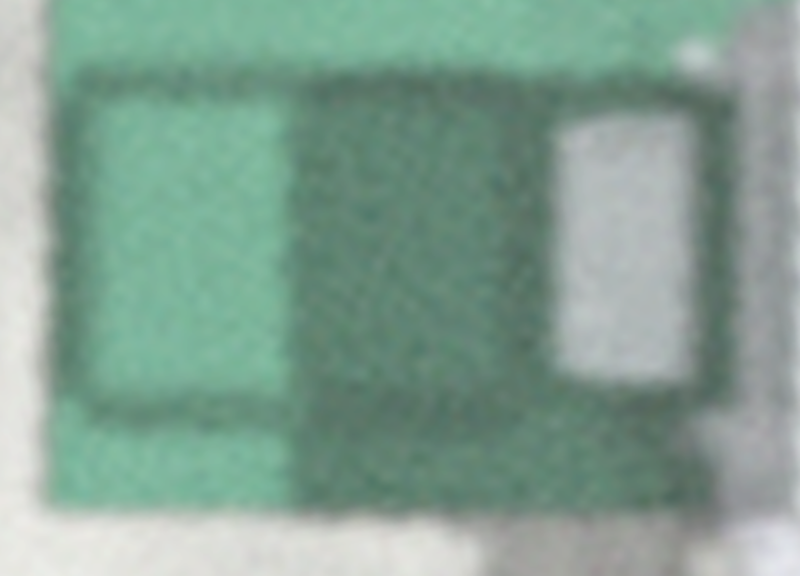

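```bash
cat > feed.py <<'E'
from h import *
def edges(n,im,z,c=(.47,-.03),yaw=-11.):
    A=cv2.GaussianBlur(rect(n,im,z,c,np.radians(yaw),190,90,4),(0,0),2).astype(float)
    r=np.clip((A[:,:,1]-A[:,:,0])/(A[:,:,1]+5),0,1)
    hi=.5 if n=="scene" else .3
    return A,r,hi
def fit(pts):
    vx,vy,x,y=cv2.fitLine(np.array(pts,np.float32),cv2.DIST_HUBER,0,.01,.01).ravel();return vx,vy,x,y
E
python3 - <<'E'
from feed import *
s=cv2.imread("pics/scene0.png")[:,:,::-1].copy();t=cv2.imread("pics/top0.png")[:,:,::-1].copy()
def cross(p,lev,rising=True):
    for i in range(1,len(p)):
        if p[i-1]<lev<=p[i]: return i-1+(lev-p[i-1])/(p[i]-p[i-1])
for n,im in(("scene",s),("top",t)):
    A,r,_=edges(n,im,.008); H,W=r.shape
    for nm,rng in(("front",range(120,600,10)),("-y",range(600,1150 if n=="top" else 900,10)),("+y",range(600,1100,10))):
        pts=[]
        for i in rng:
            if nm=="front": p=r[i,440:640];o=440
            elif nm=="-y": p=r[540:720,i][::-1];o=719
            else: break
            lev=np.median(p[-60:])/2
            v=cross(p,lev)
            if v is None: continue
            if nm=="front": pts.append(((o+v)/4-190,90-i/4))
            else: pts.append((i/4-190,90-(o-v)/4))
        if len(pts)>5:
            vx,vy,x,y=fit(pts); print(n,nm,len(pts),"at",round(float(x),1),round(float(y),1),"ang rel",round(float(np.degrees(np.arctan2(vy,vx))),2))
    # lip at z=.045
    for z in (.045,):
        A,_,_=edges(n,im,z); g=A.mean(2)
        for a,b in((280,340),(340,400),(400,440)):
            p=g[a:b].mean(0)[1080:1260];d=np.diff(p);i=np.argmax(d);print(n,"lip y",90-(a+b)/8,"x",(1080+i+.5)/4-190,"grad",round(d[i],1))
    # lid wide edges at z=.321
for n,im in(("top",t),("scene",s)):
    A=rect(n,im,.321,(.64,-.05),np.radians(-11),100,100,3); cv2.imwrite(f"pics/lid_{n}.png",A[:,:,::-1])
A=rect("top",t,.192,(.60,-.20),np.radians(-11),100,100,3); cv2.imwrite("pics/handle_top.png",A[:,:,::-1])
B=rect("scene",s,.008,(.52,-.05),np.radians(-11),100,100,3)
cv2.imwrite("pics/m.png",np.hstack([A[:,200:],cv2.imread("pics/lid_scene.png")[:,:,::-1]])[:,:,::-1][:,:800])
E
```

```text
scene front 48 at -50.1 -0.8 ang rel 89.64
scene -y 30 at -9.5 -69.5 ang rel -0.04
scene lip y 12.5 x 102.375 grad 3.1
scene lip y -2.5 x 102.125 grad 3.1
scene lip y -15.0 x 101.625 grad 3.1
top front 48 at -51.0 7.2 ang rel 89.38
top -y 55 at 21.0 -69.6 ang rel -0.44
top lip y 12.5 x 99.875 grad 1.7
top lip y -2.5 x 99.625 grad 1.8
top lip y -15.0 x 98.625 grad 1.8
```

View pics/handle_top.png

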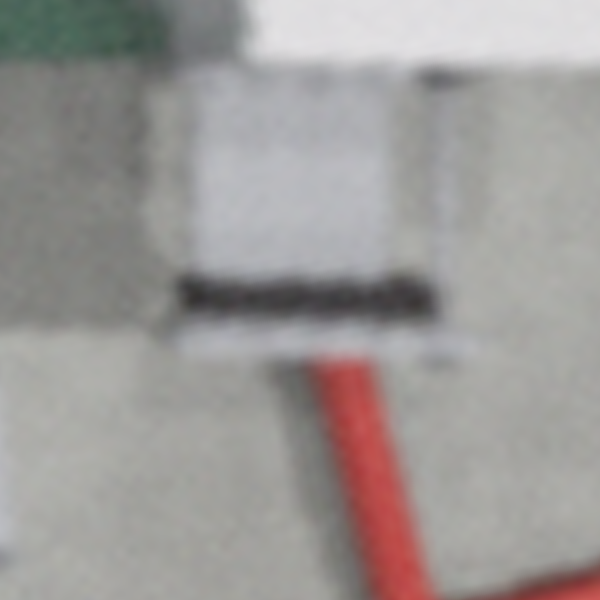

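View pics/lid_scene.png

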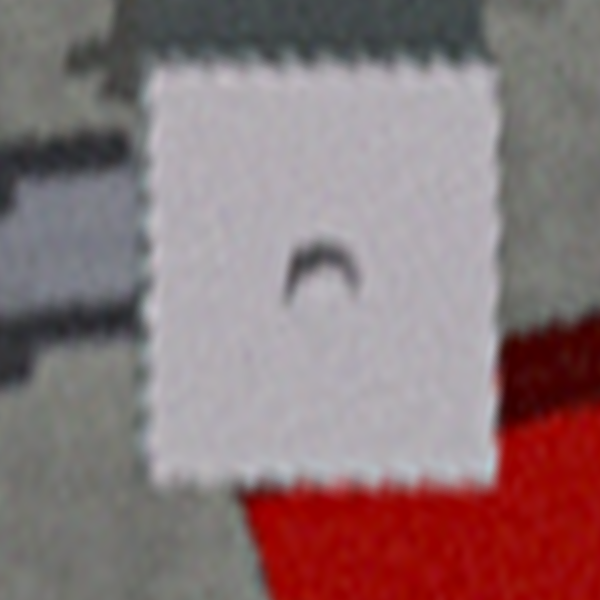

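View pics/lid_top.png

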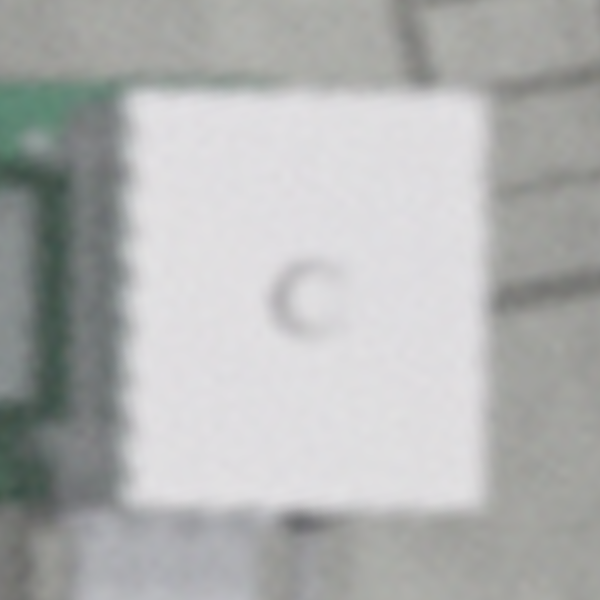

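```bash
cat >> h.py <<'E'
def delta(p,yaw_y):
    """shift mm in tool axes and turn (deg) to put TCP at p with tool y at world angle yaw_y (deg, mod 180)"""
    s=observe();R=s['ee_rot'];d=R.T@(np.array(p)-s['position'])*1000
    a=np.degrees(np.arctan2(R[1,1],R[0,1]));tw=-((yaw_y-a+90)%180-90)
    print("pos",s['position'].round(4),"tooly",round(a,2),"q7",s['q'][6].round(2),"-> shift",d.round(1),"turn",round(tw,2),"or",round(tw-180*np.sign(tw),2),"t",s['t'],"tilt",R[:,2].round(4))
E
python3 - <<'E'
from h import *
print("jar",onz("top",163,156,.17),"bowl",onz("top",139,185,.06),"tt",onz("top",155,176,.031))
delta((.3595,.270,.231),-16.2)
E
```

```text
jar [0.58319674 0.43200393 0.17      ] bowl [0.50020517 0.53977623 0.06      ] tt [0.53786084 0.48964093 0.031     ]
pos [0.2141 0.5869 0.2308] tooly 69.96 q7 -0.11 -> shift [-2.452e+02 -2.479e+02  1.000e-01] turn 86.16 or -93.84 t 0.1 tilt [-3.e-04 -1.e-03 -1.e+00]
```

>>> drive_tool --targets '[[[-25, -25, 0], 9], [[-50, -50, 0], 18], [[-77, -77, 0], 27], [[-105, -106, 0], 37], [[-133, -134, 0], 47], [[-161, -163, 0], 57], [[-189, -191, 0], 67], [[-217, -219, 0], 76], [[-238, -240, 0], 83], [[-245, -248, 0], 86.2]]' --gripper 0

```text
t: 1.35
position: [0.3598, 0.2689, 0.2313]
ee_rot: [[0.284, 0.959, -0.0], [0.959, -0.284, -0.0], [-0.0, 0.0, -1.0]]
contact_force: [-0.2, 0.7, 0.1]
width: 0.0854
```

```bash
python3 - <<'E'
from h import *
delta((.3595,.270,.040),-16.2)
E
```

```text
pos [0.3598 0.2689 0.2313] tooly -16.48 q7 -0.92 -> shift [  1.   -0.6 191.3] turn -0.28 or 179.72 t 1.35 tilt [-1.e-04 -2.e-04 -1.e+00]
```

>>> drive_tool --targets '[[[0, 0, 30], 0], [[0, 0, 70], 0], [[0, 0, 110], 0], [[0, 0, 140], 0], [[0, 0, 160], 0], [[0, 0, 175], 0], [[0, 0, 185], 0], [[0, 0, 191], 0], [[0, 0, 191], 0]]'

```text
t: 2.48
position: [0.3594, 0.2702, 0.0403]
ee_rot: [[0.28, 0.96, -0.0], [0.96, -0.28, -0.0], [-0.0, -0.0, -1.0]]
contact_force: [-0.4, -0.4, 0.2]
width: 0.0853
```

```bash
python3 - <<'E'
from h import *
delta((.3595,.270,.040),-16.2)
s=capture("scene");t=capture("top")
cv2.imwrite("pics/s1.png",s[:,:,::-1]);cv2.imwrite("pics/t1.png",t[:,:,::-1])
crop(s,280,190,120,110,6,"pics/s1c.png")
E
```

```text
pos [0.3594 0.2702 0.0403] tooly -16.24 q7 -0.74 -> shift [-0.2  0.2  0.3] turn -0.04 or 179.96 t 2.475 tilt [-1.e-04 -0.e+00 -1.e+00]
```

View pics/s1c.png

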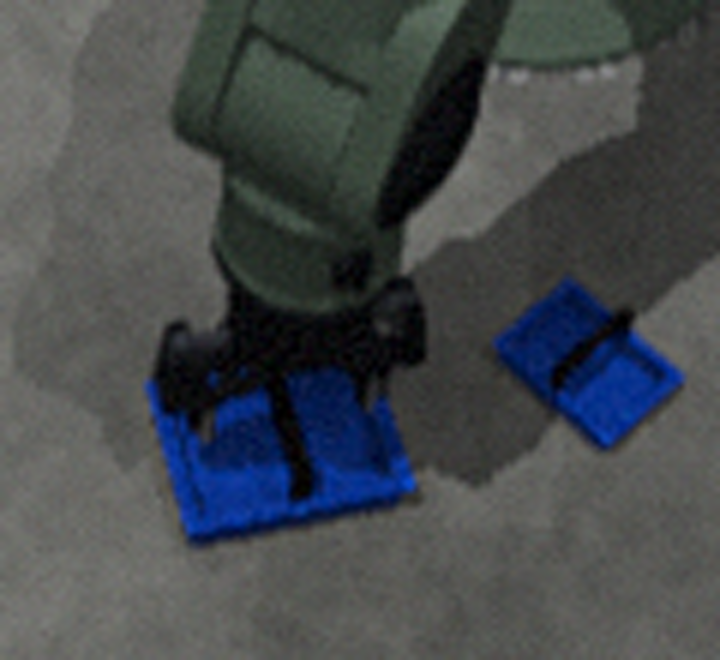

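>>> drive_tool --targets '[[[0, 0, 0], 0], [[0, 0, 0], 0], [[0, 0, 0], 0], [[0, 0, 0], 0], [[0, 0, 0], 0], [[0, 0, 0], 0], [[0, 0, 0], 0], [[0, 0, 0], 0]]' --gripper 1 --force 50

```text
t: 3.58
position: [0.3594, 0.2702, 0.0405]
ee_rot: [[0.28, 0.96, 0.0], [0.96, -0.28, 0.0], [0.0, -0.0, -1.0]]
contact_force: [-1.3, -0.8, 6.0]
width: 0.0105
```

>>> drive_tool --targets '[[[0, 0, -5], 0], [[0, 0, -20], 0], [[0, 0, -45], 0], [[0, 0, -70], 0], [[0, 0, -85], 0], [[0, 0, -90], 0], [[0, 0, -90], 0]]'

```text
t: 4.45
position: [0.3593, 0.2703, 0.1306]
ee_rot: [[0.28, 0.96, 0.0], [0.96, -0.28, 0.0], [0.001, 0.0, -1.0]]
contact_force: [-0.6, 0.8, -1.3]
width: 0.011
```

```bash
python3 - <<'E'
from h import *
print(observe()['contact_force'].round(2),observe()['width'])
delta((.497,-.022,.130),-11.35)
s=capture("scene");t=capture("top")
cv2.imwrite("pics/s2.png",s[:,:,::-1]);cv2.imwrite("pics/t2.png",t[:,:,::-1])
crop(s,280,190,120,110,6,"pics/s2c.png")
E
```

```text
[-0.65  0.82 -1.28] 0.010963800073943122
pos [0.3593 0.2703 0.1306] tooly -16.23 q7 -0.81 -> shift [-242.2  213.9    0.5] turn -4.88 or 175.12 t 4.45 tilt [ 3.e-04  5.e-04 -1.e+00]
```

View pics/s2c.png

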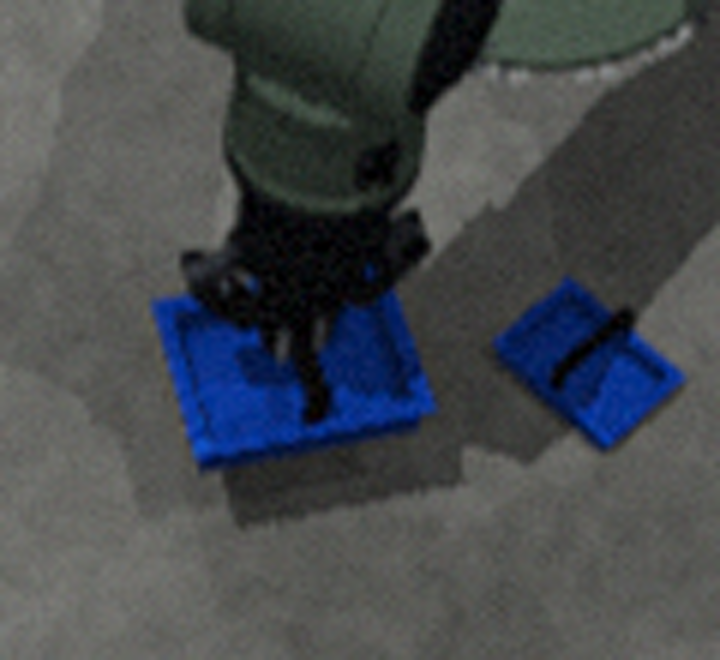

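>>> drive_tool --targets '[[[-10, 9, 0], 0], [[-35, 31, 0], -1], [[-70, 62, 0], -2], [[-107, 95, 0], -3], [[-145, 128, 0], -4], [[-180, 159, 0], -4.9], [[-210, 185, 0], -4.9], [[-230, 203, 0], -4.9], [[-240, 212, 0], -4.9], [[-242, 214, 0], -4.9]]'

```text
t: 5.8
position: [0.4969, -0.0226, 0.13]
ee_rot: [[0.198, 0.98, -0.001], [0.98, -0.198, -0.0], [-0.0, -0.001, -1.0]]
contact_force: [-0.2, -0.2, -1.9]
width: 0.011
```

>>> drive_tool --targets '[[[0, 0, 0], 0], [[0, 0, 10], 0], [[0, 0, 30], 0], [[0, 0, 45], 0], [[0, 0, 50], 0], [[0, 0, 50], 0]]'

```text
t: 6.55
position: [0.497, -0.022, 0.0801]
ee_rot: [[0.197, 0.98, -0.001], [0.98, -0.197, -0.0], [-0.0, -0.001, -1.0]]
contact_force: [0.2, 0.1, -2.3]
width: 0.011
```

```bash
python3 - <<'E'
from h import *
print(observe()['contact_force'].round(2),observe()['width'])
delta((.497,-.022,.080),-11.35)
s=capture("scene");t=capture("top")
cv2.imwrite("pics/s3.png",s[:,:,::-1]);cv2.imwrite("pics/t3.png",t[:,:,::-1])
crop(s,180,140,120,120,5,"pics/s3c.png")
crop(t,255,110,110,120,5,"pics/t3c.png")
E
```

```text
[ 0.15  0.09 -2.35] 0.010963526377073263
pos [ 0.497  -0.022   0.0801] tooly -11.34 q7 -0.02 -> shift [0.  0.  0.1] turn 0.01 or -179.99 t 6.55 tilt [-6.e-04 -1.e-04 -1.e+00]
```

View pics/s3c.png

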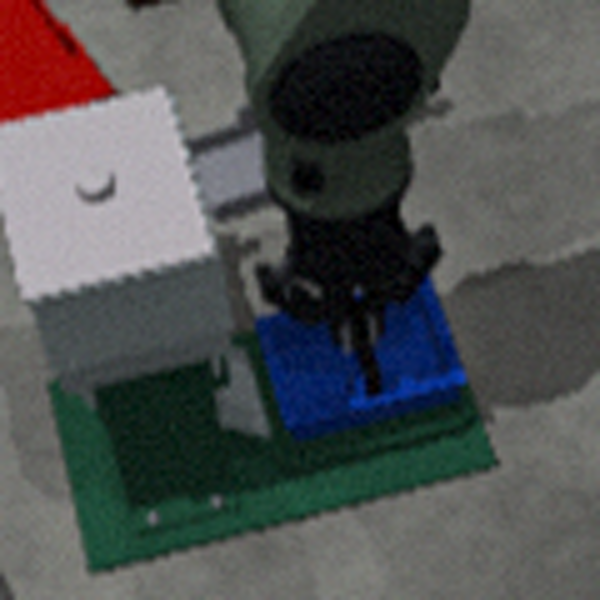

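View pics/t3c.png

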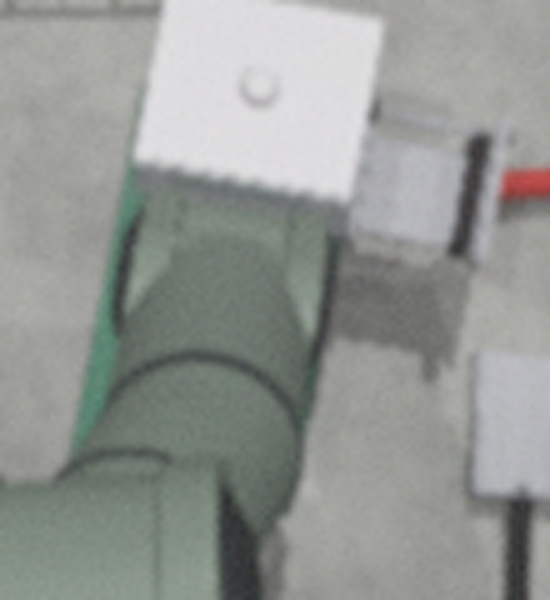

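```bash
python3 - <<'E'
from h import *
s=cv2.imread("pics/s3.png")[:,:,::-1].copy()
# rectify on rim plane: tray bottom = 0.0801-0.039-... ; tcp .0405 at rest -> bottom .0396, rim .0696
A=rect("scene",s,.0696,(.497,-.022),np.radians(-11.35),100,80,4)
cv2.imwrite("pics/r3.png",A[:,:,::-1])
E
```

```text
(no output)
```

View pics/r3.png

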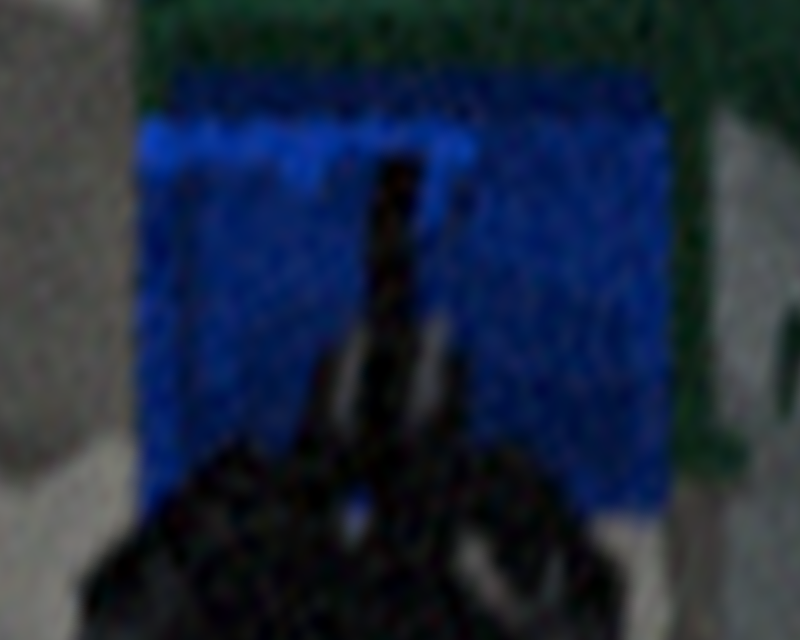

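>>> drive_tool --targets '[[[0, 0, 4], 0], [[0, 0, 8], 0], [[0, 0, 12], 0], [[0, 0, 15], 0], [[0, 0, 15], 0]]'

```text
t: 7.28
position: [0.497, -0.0221, 0.0651]
ee_rot: [[0.197, 0.98, -0.0], [0.98, -0.197, -0.0], [-0.0, -0.0, -1.0]]
contact_force: [-0.4, 0.1, -2.7]
width: 0.011
```

>>> drive_tool --targets '[[[0, 0, 2], 0], [[0, 0, 4], 0], [[0, 0, 5], 0], [[0, 0, 5], 0]]'

```text
t: 7.78
position: [0.4971, -0.022, 0.0603]
ee_rot: [[0.197, 0.98, -0.0], [0.98, -0.197, -0.0], [-0.0, -0.0, -1.0]]
contact_force: [0.2, 0.1, -1.8]
width: 0.0108
```

>>> drive_tool --targets '[[[0, 0, 1.5], 0], [[0, 0, 3], 0], [[0, 0, 4.5], 0], [[0, 0, 6], 0], [[0, 0, 6], 0]]'

```text
t: 8.4
position: [0.4971, -0.0221, 0.0542]
ee_rot: [[0.197, 0.98, -0.0], [0.98, -0.197, -0.0], [-0.0, -0.0, -1.0]]
contact_force: [-0.1, 0.2, -0.9]
width: 0.0108
```

>>> drive_tool --targets '[[[0, 0, 1.5], 0], [[0, 0, 3], 0], [[0, 0, 4.5], 0], [[0, 0, 5.5], 0], [[0, 0, 6], 0], [[0, 0, 6], 0]]'

```text
t: 9.15
position: [0.4971, -0.022, 0.0485]
ee_rot: [[0.197, 0.98, 0.0], [0.98, -0.197, 0.0], [0.0, 0.0, -1.0]]
contact_force: [-1.8, 0.3, 4.6]
width: 0.011
```

>>> drive_tool --targets '[[[0, 0, 0], 0], [[0, 0, 0], 0], [[0, 0, 0], 0], [[0, 0, 0], 0], [[0, 0, 0], 0]]' --gripper 0.5

```text
t: 9.78
position: [0.4972, -0.022, 0.0483]
ee_rot: [[0.197, 0.98, 0.0], [0.98, -0.197, -0.0], [-0.0, 0.0, -1.0]]
contact_force: [0.2, -0.0, -0.4]
width: 0.0425
```

>>> drive_tool --targets '[[[0, 0, -10], 0], [[0, 0, -30], 0], [[0, 0, -60], 0], [[0, 0, -90], 0], [[0, 0, -110], 0], [[0, 0, -120], 0]]'

```text
t: 10.52
position: [0.4974, -0.022, 0.1697]
ee_rot: [[0.197, 0.98, 0.002], [0.98, -0.197, 0.0], [0.001, 0.001, -1.0]]
contact_force: [-0.6, -0.1, -0.7]
width: 0.0429
```

```bash
python3 - <<'E'
from h import *
print(observe()['contact_force'].round(2),observe()['width'],observe()['position'])
s=capture("scene")
cv2.imwrite("pics/s4.png",s[:,:,::-1])
crop(s,180,140,120,120,5,"pics/s4c.png")
A=rect("scene",s,.038,(.497,-.022),np.radians(-11.35),100,80,4)
cv2.imwrite("pics/r4.png",A[:,:,::-1])
E
```

```text
[-0.63 -0.05 -0.75] 0.042876211172882046 [ 0.4973954  -0.02197305  0.16970765]
```

View pics/s4c.png

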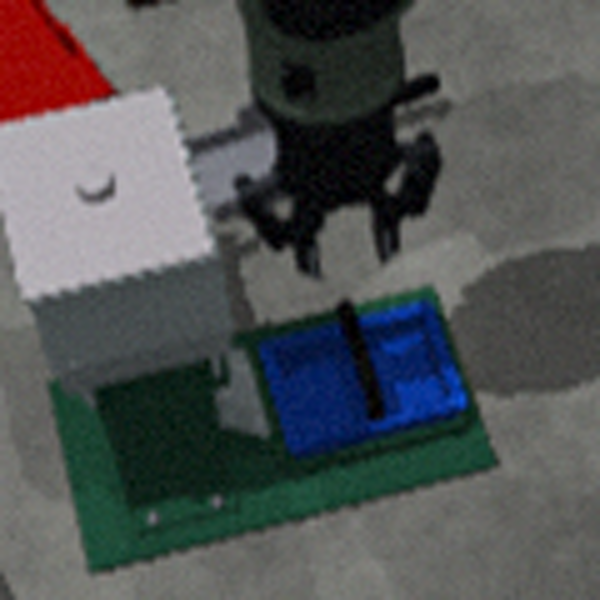

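View pics/r4.png

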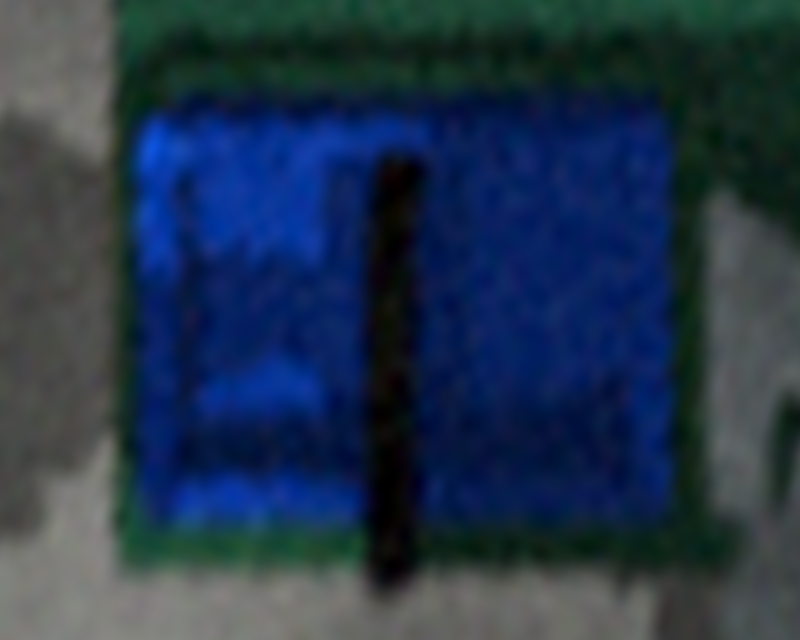

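>>> drive_tool --targets '[[[-5, -2, -15], 0], [[-25, -5, -40], 5], [[-50, -8, -60], 14], [[-75, -10, -65], 23], [[-100, -10, -65], 32], [[-122, -10, -65], 41], [[-138, -8, -65], 50], [[-148, 0, -65], 59], [[-153, 15, -65], 68], [[-154, 35, -65], 77]]'

```text
t: 11.82
position: [0.5009, -0.1806, 0.2335]
ee_rot: [[1.0, 0.023, -0.001], [0.023, -1.0, 0.0], [-0.001, -0.0, -1.0]]
contact_force: [-0.9, 0.2, 0.2]
width: 0.0429
```

```bash
python3 - <<'E'
from h import *
delta((.604,-.2005,.230),78.65)
E
```

```text
pos [ 0.5009 -0.1806  0.2335] tooly -88.7 q7 -0.95 -> shift [102.6  22.2   3.5] turn 12.65 or -167.35 t 11.825 tilt [-5.e-04  3.e-04 -1.e+00]
```

>>> drive_tool --targets '[[[20, 5, 0], 5], [[45, 10, 0], 10], [[70, 16, 0], 13], [[90, 21, 0], 13], [[100, 23, 0], 13], [[102.3, 23.6, 0], 13], [[102.3, 23.6, 0], 13]]'

```text
t: 12.7
position: [0.6035, -0.2006, 0.2334]
ee_rot: [[0.98, -0.197, -0.0], [-0.197, -0.98, 0.0], [-0.0, -0.0, -1.0]]
contact_force: [-1.4, 0.2, 0.6]
width: 0.0431
```

```bash
python3 - <<'E'
from h import *
delta((.604,-.2005,.173),78.65)
s=capture("scene");t=capture("top")
cv2.imwrite("pics/s5.png",s[:,:,::-1]);cv2.imwrite("pics/t5.png",t[:,:,::-1])
crop(t,255,100,130,120,5,"pics/t5c.png");crop(s,170,100,130,120,5,"pics/s5c.png")
E
```

```text
pos [ 0.6035 -0.2006  0.2334] tooly -101.37 q7 -1.14 -> shift [ 0.4 -0.2 60.4] turn -0.02 or 179.98 t 12.7 tilt [-3.e-04  1.e-04 -1.e+00]
```

View pics/t5c.png

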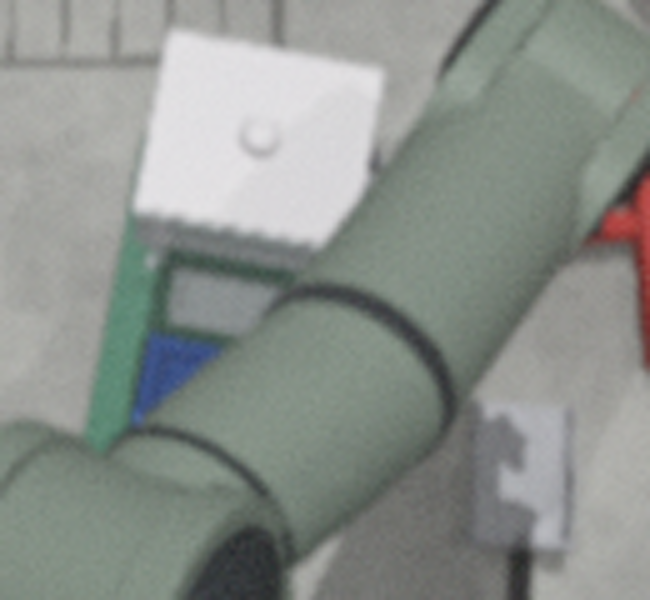

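View pics/s5c.png

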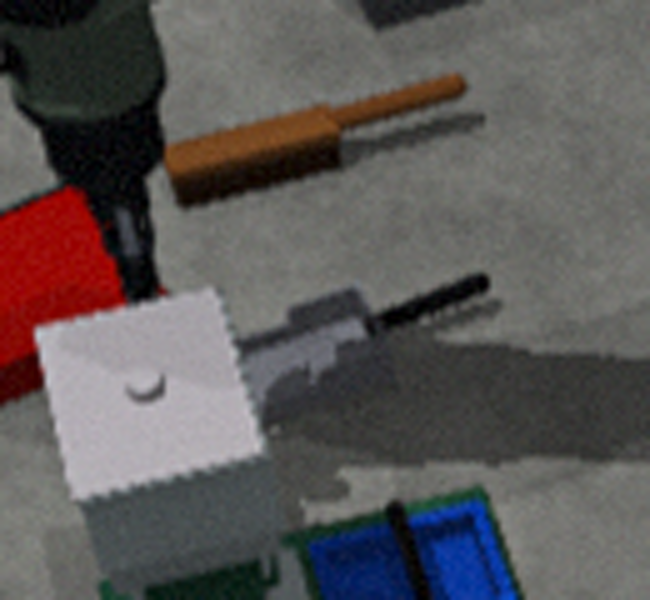

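View pics/s5.png

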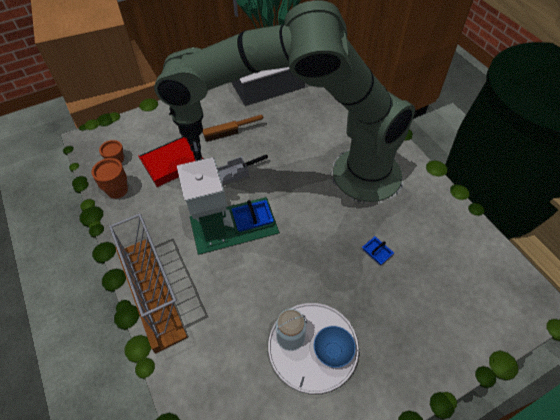

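```bash
python3 -c "
from rig import *
print(observe()['q'].round(3))"
```

```text
[-0.225  0.648  0.731  1.593 -0.473  1.085 -1.139]
```

View pics/t5.png

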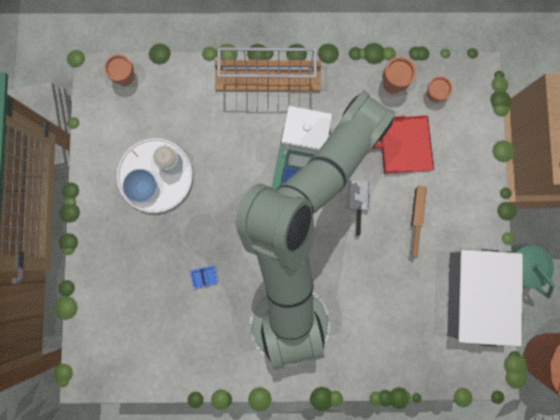

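```bash
python3 -c "
from h import *
print(tri((182,86),(371,116)),tri((320,45),(278,220)))"
```

```text
(array([ 0.60669721, -0.20978923,  0.53866904]), np.float64(0.020113498071042058)) (array([0.30767958, 0.04703798, 0.72935726]), np.float64(0.015725655668449835))
```

>>> drive_tool --targets '[[[0, 0, 8], 0], [[0, 0, 20], 0], [[0, 0, 32], 0], [[0, 0, 44], 0], [[0, 0, 53], 0], [[0, 0, 58], 0], [[0, 0, 60], 0], [[0, 0, 60], 0]]'

```text
t: 13.8
position: [0.6042, -0.2006, 0.1734]
ee_rot: [[0.98, -0.197, 0.0], [-0.197, -0.98, -0.0], [0.0, 0.0, -1.0]]
contact_force: [-0.3, -0.9, 0.7]
width: 0.0429
```

```bash
python3 - <<'E'
from h import *
delta((.604,-.2005,.173),78.65)
s=capture("scene");t=capture("top")
cv2.imwrite("pics/s6.png",s[:,:,::-1]);cv2.imwrite("pics/t6.png",t[:,:,::-1])
crop(t,255,80,150,120,5,"pics/t6c.png");crop(s,150,100,130,120,5,"pics/s6c.png")
E
```

```text
pos [ 0.6042 -0.2006  0.1734] tooly -101.34 q7 -1.1 -> shift [-0.2 -0.1  0.4] turn 0.01 or -179.99 t 13.8 tilt [ 2.e-04 -1.e-04 -1.e+00]
```

View pics/s6c.png

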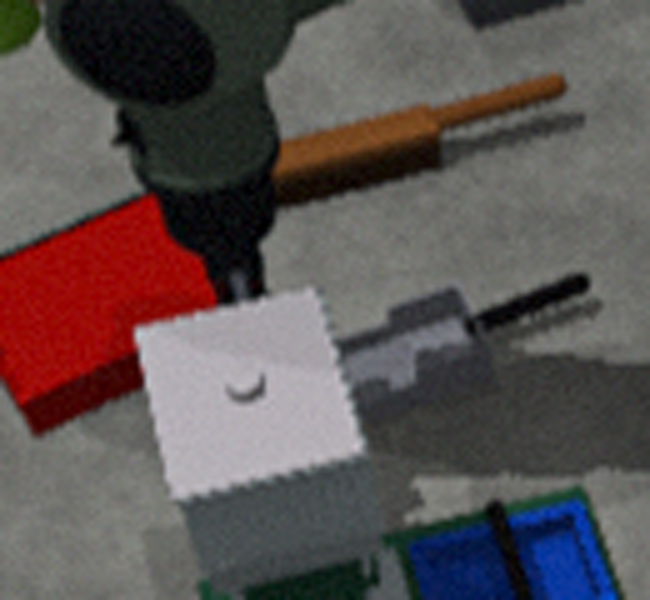

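>>> drive_tool --targets '[[[0, 0, 0], 0], [[0, 0, 0], 0], [[0, 0, 0], 0], [[0, 0, 0], 0], [[0, 0, 0], 0], [[0, 0, 0], 0], [[0, 0, 0], 0]]' --gripper 1 --force 60

```text
t: 14.78
position: [0.6041, -0.2007, 0.1736]
ee_rot: [[0.98, -0.197, 0.0], [-0.197, -0.98, -0.0], [0.0, 0.0, -1.0]]
contact_force: [-1.5, -0.5, 5.5]
width: 0.0127
```

```bash
python3 - <<'E'
from h import *
delta((.604,-.2005,.173),78.65);s=observe();print(s['contact_force'],s['width'],s['torque'])
E
```

```text
pos [ 0.6041 -0.2007  0.1736] tooly -101.35 q7 -1.1 -> shift [-0.2 -0.1  0.6] turn 0.0 or -180.0 t 14.775 tilt [ 3.e-04 -1.e-04 -1.e+00]
[-1.53543691 -0.53579565  5.49214004] 0.012714526752475192 [0.04026318 0.31523915 0.00419794]
```

>>> drive_tool --targets '[[[0, 3, 0], 0], [[0, 8, 0], 0], [[0, 13, 0], 0], [[0, 18, 0], 0], [[0, 20, 0], 0], [[0, 20, 0], 0]]'

```text
t: 15.52
position: [0.6004, -0.2193, 0.1736]
ee_rot: [[0.981, -0.196, 0.0], [-0.196, -0.981, 0.001], [0.0, -0.001, -1.0]]
contact_force: [-1.9, 5.5, 7.7]
width: 0.0129
```

```bash
python3 - <<'E'
from h import *
s=observe();f=s['contact_force'];print(f, "fy",f[:2]@[.1968,.9804],"pull",(s['position'][:2]-[.6041,-.2007])@[-.1968,-.9804],s['width'])
E
```

```text
[-1.93466727  5.54718337  7.71211062] fy 5.057716053643863 pull 0.018998977364179045 0.01288238060605334
```

>>> drive_tool --targets '[[[0, 4, 0], 0], [[0, 9, 0], 0], [[0, 14, 0], 0], [[0, 18, 0], 0], [[0, 20, 0], 0], [[0, 20, 0], 0], [[0, 20, 0], 0]]'

```text
t: 16.4
position: [0.5966, -0.2382, 0.1736]
ee_rot: [[0.981, -0.196, 0.0], [-0.196, -0.981, 0.002], [-0.0, -0.002, -1.0]]
contact_force: [-2.7, 9.0, 9.8]
width: 0.0133
```

```bash
python3 - <<'E'
from h import *
s=observe();f=s['contact_force'];print(f, "fy",f[:2]@[.1968,.9804],"pull",(s['position'][:2]-[.6041,-.2007])@[-.1968,-.9804],s['width'])
delta((.596,-.2397,.173),78.65)
s=capture("scene");t=capture("top")
cv2.imwrite("pics/s7.png",s[:,:,::-1]);cv2.imwrite("pics/t7.png",t[:,:,::-1])
crop(t,265,80,130,120,6,"pics/t7c.png");crop(s,150,100,130,120,6,"pics/s7c.png")
E
```

```text
[-2.7319304   8.99013419  9.79982243] fy 8.276283661036578 pull 0.038283204893133936 0.013269867423284067
pos [ 0.5966 -0.2382  0.1736] tooly -101.29 q7 -1.04 -> shift [-0.3  1.5  0.6] turn 0.06 or -179.94 t 16.4 tilt [ 2.0e-04  2.2e-03 -1.0e+00]
```

View pics/s7c.png

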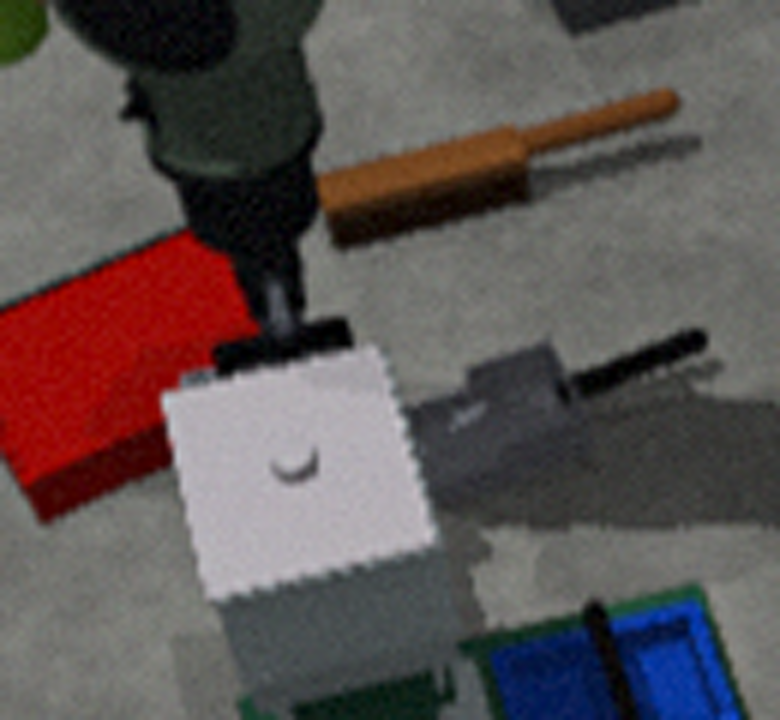

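View pics/t7c.png

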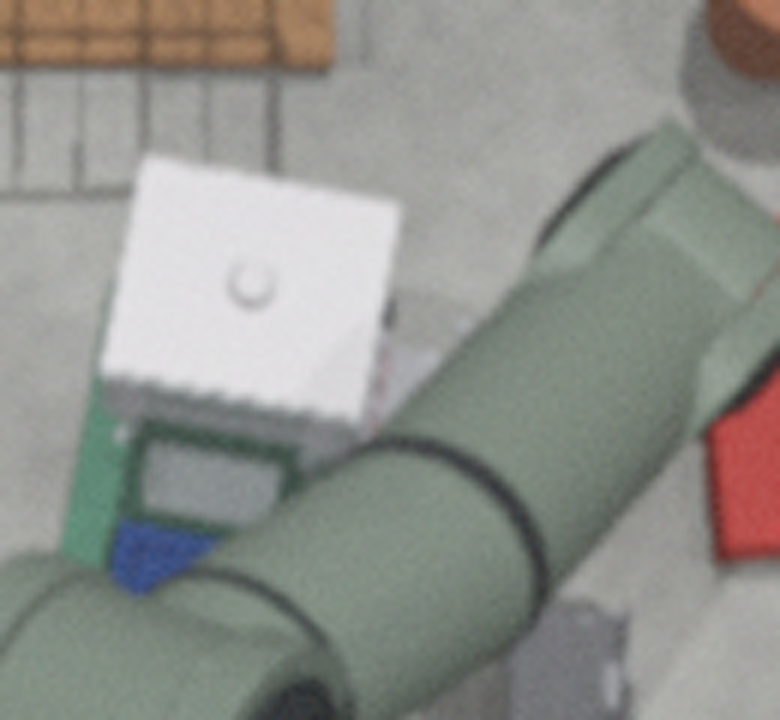

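```bash
python3 - <<'E'
from h import *
t=cv2.imread("pics/t7.png")[:,:,::-1].copy();s=cv2.imread("pics/s7.png")[:,:,::-1].copy();t0=cv2.imread("pics/top0.png")[:,:,::-1].copy()
a=np.radians(-11.35);R=np.array([[np.cos(a),-np.sin(a)],[np.sin(a),np.cos(a)]])
P=np.array([.497,-.022])
def fr(n,u,v,z): return (R.T@(onz(n,u,v,z)[:2]-P)*1000).round(1)
f=t.astype(float);r=f[:,:,0]-f[:,:,1]
ys,xs=np.where(r[125:160,322:340]>14);print("red px",[(x+322,y+125,int(r[y+125,x+322])) for x,y in zip(xs,ys)][:30])
w=r[125:160,322:340].clip(8)-8; 
Y,X=np.mgrid[125:160,322:340];u,v=(X*w).sum()/w.sum(),(Y*w).sum()/w.sum();print(u,v,"red line in feeder frame",fr("top",u,v,.155))
o=P+R@[.14,-.13]
A=rect("top",t,.155,o,a,60,70,5);B=rect("top",t0,.155,o,a,60,70,5)
cv2.imwrite("pics/red.png",np.hstack([B[:400],A[:400]])[:,:,::-1][:,:800] if False else cv2.resize(np.hstack([B,A]),(800,467))[:,:,::-1])
C=rect("scene",s,.192,P+R@[.14,-.195],a,70,50,5);cv2.imwrite("pics/bar.png",C[:,:,::-1])
E
```

```text
red px []
328.3478260869565 143.08695652173913 red line in feeder frame [153.2 -85.2]
```

View pics/red.png

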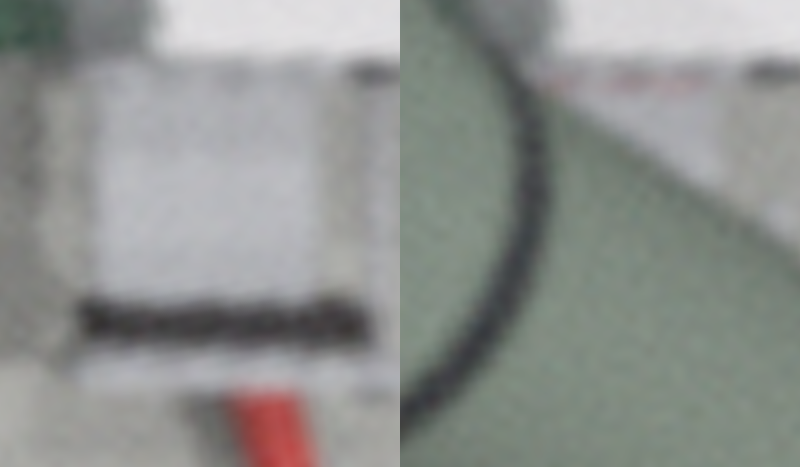

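View pics/bar.png

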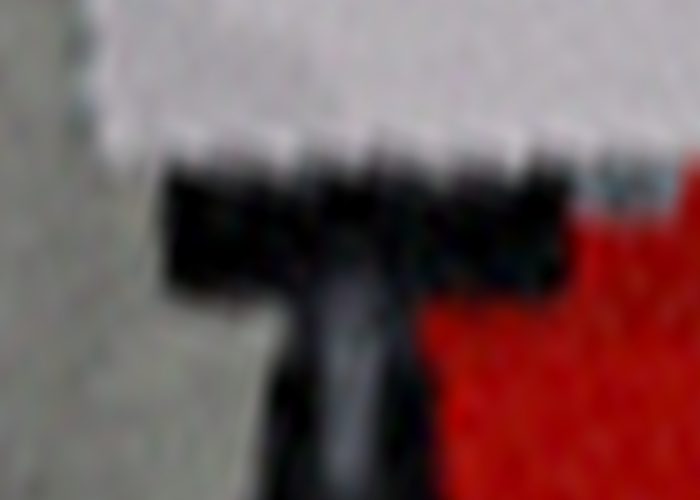

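>>> drive_tool --targets '[[[0, 1, 0], 0], [[0, 1, 0], 0], [[0, 1, 0], 0], [[0, 1, 0], 0], [[0, 1, 0], 0], [[0, 1, 0], 0]]'

```text
t: 17.25
position: [0.5964, -0.2392, 0.1736]
ee_rot: [[0.981, -0.196, 0.0], [-0.196, -0.981, 0.002], [-0.0, -0.002, -1.0]]
contact_force: [-2.7, 8.0, 10.2]
width: 0.0128
```

```bash
python3 - <<'E'
from h import *
s=observe();f=s['contact_force'];print(f, "fy",f[:2]@[.1968,.9804],"pull",(s['position'][:2]-[.6041,-.2007])@[-.1968,-.9804],s['width'],abs(s['joint_velocities']).max(),s['t'])
im=capture("scene");t=capture("top");cv2.imwrite("pics/s8.png",im[:,:,::-1]);cv2.imwrite("pics/t8.png",t[:,:,::-1])
# tray rim, seated (z=.038)
b=im[:,:,2].astype(float)-im[:,:,0];roi=(226,190,54,50);x,y,w,h=roi
q=quad(np.clip(b/np.percentile(b[y:y+h,x:x+w],75),0,1),roi);P=np.array([onz("scene",*c,.038) for c in q])
print(P.mean(0).round(4),[round(float(np.linalg.norm(P[i]-P[i-1])),4) for i in range(4)],[round(float(np.degrees(np.arctan2(*(P[i]-P[i-1])[[1,0]]))),2) for i in range(4)])
cv2.imwrite("pics/s8v.png",cv2.resize(im[100:260,140:300],None,fx=3.7,fy=3.7,interpolation=cv2.INTER_CUBIC)[:,:,::-1])
E
```

```text
[-2.74485151  7.96743808 10.22376386] fy 7.271089519925176 pull 0.0392687257270079 0.012827675391415298 0.001704172710116325 17.25
[ 0.4975 -0.02    0.038 ] [0.1367, 0.1121, 0.1352, 0.1083] [170.89, 78.43, -10.72, -100.81]
```

View pics/s8v.png

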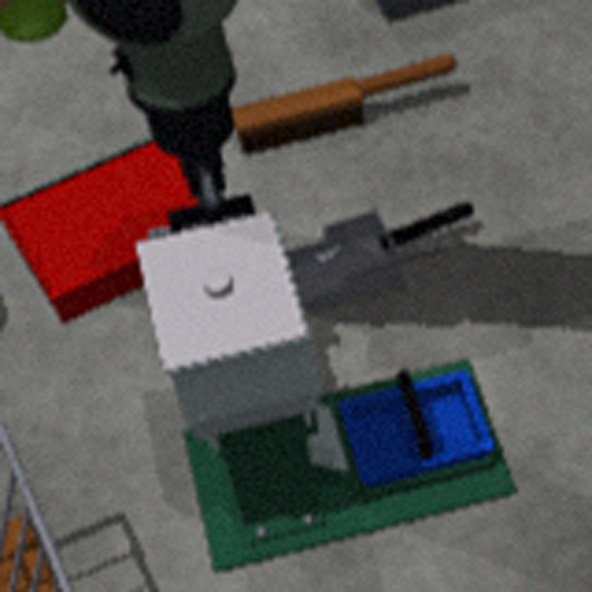

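>>> drive_tool --targets '[[[0, 0, 0], 0], [[0, 0, 0], 0]]'

```text
t: 17.6
position: [0.5964, -0.2392, 0.1736]
ee_rot: [[0.981, -0.196, 0.0], [-0.196, -0.981, 0.002], [-0.0, -0.002, -1.0]]
contact_force: [-3.0, 9.5, 9.4]
width: 0.013
```

>>> drive_tool --targets '[[[0, 0, 0], 0], [[0, 0, 0], 0]]'

```text
t: 17.85
position: [0.5964, -0.2392, 0.1736]
ee_rot: [[0.981, -0.196, 0.0], [-0.196, -0.981, 0.002], [-0.0, -0.002, -1.0]]
contact_force: [-1.9, 9.3, 9.5]
width: 0.013
```

>>> drive_tool --targets '[[[0, 0, 0], 0], [[0, 0, 0], 0]]'

```text
t: 18.1
position: [0.5964, -0.2392, 0.1736]
ee_rot: [[0.981, -0.196, 0.0], [-0.196, -0.981, 0.002], [-0.0, -0.002, -1.0]]
contact_force: [-2.9, 9.7, 10.1]
width: 0.013
```

```bash
python3 - <<'E'
from h import *
a=np.radians(-11.35);R=np.array([[np.cos(a),-np.sin(a)],[np.sin(a),np.cos(a)]])
P=np.array([.497,-.022]);o=P+R@[.15,-.09]
for k in range(4):
    s=observe();f=s['contact_force'];print(s['t'],(f[:2]@[.1968,.9804]).round(2));
    im=capture("top")
    A=rect("top",im,.155,o,a,20,25,4).astype(float)
    acc=A if k==0 else acc+A
acc/=4
t0=cv2.imread("pics/top0.png")[:,:,::-1].copy();B=rect("top",t0,.155,o,a,20,25,4).astype(float)
# columns not covered by arm: x_f 145..165
for nm,X in(("now",acc),("shut",B)):
    p=X[:,60:130].mean(1); print(nm,[(round(-90+25-i/4,1),int(p[i].mean()),round(p[i,0]-p[i,1],1)) for i in range(40,140,6)])
cv2.imwrite("pics/red8.png",np.hstack([B,acc]).clip(0,255).astype(np.uint8)[:,:,::-1].repeat(2,0).repeat(2,1))
E
```

```text
18.1 8.9
18.15 7.6
18.2 8.6
18.25 8.43
now [(-75.0, 200, np.float64(0.2)), (-76.5, 188, np.float64(-0.7)), (-78.0, 175, np.float64(-0.9)), (-79.5, 164, np.float64(0.8)), (-81.0, 156, np.float64(4.2)), (-82.5, 151, np.float64(9.7)), (-84.0, 149, np.float64(15.4)), (-85.5, 150, np.float64(18.0)), (-87.0, 154, np.float64(15.9)), (-88.5, 160, np.float64(10.7)), (-90.0, 165, np.float64(5.2)), (-91.5, 168, np.float64(1.2)), (-93.0, 170, np.float64(-1.2)), (-94.5, 170, np.float64(-2.1)), (-96.0, 170, np.float64(-1.9)), (-97.5, 169, np.float64(-1.3)), (-99.0, 166, np.float64(-1.0))]
shut [(-75.0, 207, np.float64(1.0)), (-76.5, 195, np.float64(0.3)), (-78.0, 183, np.float64(-0.2)), (-79.5, 173, np.float64(-0.5)), (-81.0, 167, np.float64(-0.6)), (-82.5, 164, np.float64(-0.6)), (-84.0, 164, np.float64(-0.8)), (-85.5, 166, np.float64(-0.7)), (-87.0, 169, np.float64(-0.8)), (-88.5, 172, np.float64(-0.8)), (-90.0, 174, np.float64(-0.9)), (-91.5, 175, np.float64(-1.0)), (-93.0, 175, np.float64(-0.9)), (-94.5, 174, np.float64(-0.6)), (-96.0, 174, np.float64(-0.6)), (-97.5, 174, np.float64(-1.0)), (-99.0, 174, np.float64(-1.4))]
```

View pics/red8.png

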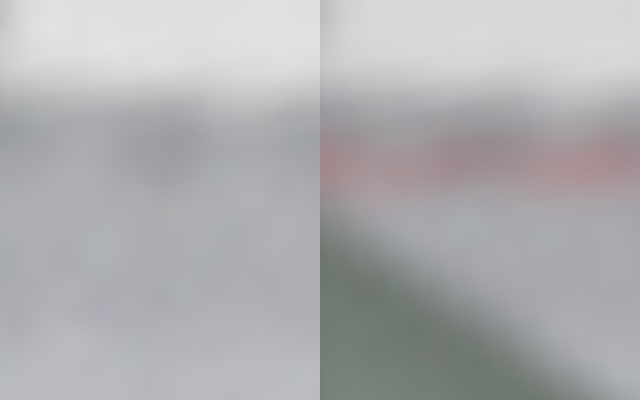

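```bash
python3 -c "
from rig import *
s=observe();print(s['t'],s['width'],s['position']);print(close_job())"
```

```text
18.3 0.013063165145696286 [ 0.59639539 -0.23917778  0.17356126]
the job is handed in; nothing more can be done
None
```

I set the larger blue tray into the pocket, let go of it, then pulled the gate out by its handle and handed the job in at 18.3 s while still holding it. `close_job` gives no verdict, so the checks below are my own measurements.

- **Tray:** It went in without catching, and the hand height at touchdown put its underside about 8 mm above the bench, which is right on the floor of the pocket. In the last scene picture it looks flat. The last automatic rim fit put it about 2 mm from my pocket estimate and within 1° of square. That fit also read the tray's sides 3 to 13 mm too long, because the blue outline took in the walls and shadows, so I don't trust it to the millimetre.
- **Gate:** The hand moved about 39.3 mm from the shut position. The pull was steady at about 8–9 N, against 9 N expected at the line. Gripper force was set at 60 N, and the finger opening stayed steady at about 13 mm.
- **Disagreement:** Single force readings scatter by about 1 N, equal to roughly 6 mm of gate travel. The strip of red seen in the top view looked faint, which would fit a gate nearer 38 mm. All but the lowest single force reading put the gate inside the 35–45 mm band.
- **Other things on the bench:** I felt no unexpected contact. The dustpan, brush and scoop look undisturbed in the last close-up, and I did not measure their positions again. That close-up doesn't show the jar and bowl; the last full picture I looked at, before the pull, had them in place.

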